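# Close the egg cooker with its nested lids, then lift off only the outer one

## Robot

A 6-joint arm with a two-finger parallel gripper is mounted at the origin on the work surface. World frame = base frame: x ahead of the robot, y to its left, z up, the work surface at z = 0. Lengths are in m, angles in degrees, forces in N, time in s.
With the tool pointing down it reaches from about 0.3 to 0.75 m from the base axis. Payload 8.5 kg.
Tool frame: the origin (TCP) lies midway between the tips of the shut fingers; the grasp point (between the pads) lies 19 mm behind it (env.pinch_z is the z of the grasp point in the tool frame, in m); z points along the fingers, y is the line along which they close (so a half turn about z gives the same grasp; the last joint's range is limited). The gripper opens to 85 mm and grips with 20 to 120 N. Pads are 22 mm wide; open, the fingers measure 114 mm over their backs; the gripper's body (76 mm by 85 mm) begins 54 mm behind the grasp point. The pads swing forward as they close: fully open they stand 13 mm farther back than shut.
Start: joints at [54.414, 21.807, 74.336, -0, 83.858, -12.336], TCP at [0.217, 0.505, 0.231] pointing down, gripper open.
Joint ranges: [-178.18, 178.18], [-50.72, 133.34], [12.68, 142.11], [-81.47, 261.47], [9.98, 163.14], [-165.26, 165.26]. Speed limits (degrees/s): [136.94, 136.94, 180, 180, 180, 180].

## Interface

Orientations are given as a 3x3 rotation matrix whose columns are the frame's x, y, z axes.
In Python, from rig import env gives the robot as it stands.
- The arm moves only by the tool arm_command, never from a script. Its argument "deltas" is a list of rows, each an object of numbers: "rx", "ry", "rz": the turn, a rotation vector about the tool's x, y, z in rad; "dx", "dy", "dz": the shift along the tool's x, y, z in m; "fingers": the finger opening in m, from 0 to 0.0854. In form: [{"rx": .., "ry": .., "rz": .., "dx": .., "dy": .., "dz": .., "fingers": ..}, ...]. A call has 1 to 12 rows; each row shifts and turns the commanded pose from where the row before left it, along the tool's axes as they then stand; what a row does not reach is not made up. A row lasts 1/10 s, in which the tool goes at most 50 mm and 8.59 degrees, less where a joint would pass 70% of its speed; a pose out of reach is approached as far as the arm can. A call is refused whole if a number of a shift passes 0.05 or a number of a turn 0.15, either way. A call with a gripper value outside its range is refused whole. The fingers move at their own pace and stop on an object; "squeeze" is the grip in N (left out, the last holds). Time passes only in rows, so rows that do not move let the fingers close. It gives the time, the measured TCP pose, the force, the opening and the grip force at its end, in the units of the state.
- env.observe(): the state, without advancing time (a new reading comes with each control period).
- env.get_image(name): name is "scene" or "side" or "wrist"; returns a dict with "color" (480x640x3 uint8, blue, green, red), "camera_matrix" (3x3 intrinsics, pixels), "k1" (the pictures are not rectified: a ray, as slopes to the right and down, at radius r is drawn at 1 + k1 r^2 times it, then the intrinsics apply), "eye" and "orientation" of the camera in the world. Camera axes: x right, y up, looking along -z (the intrinsics and any distortion apply to the point x, -y, -z); pixel columns grow to the right and rows downward; lengths in m; the calibration is good to about 2 mm. A picture is of the moment at which its call begins. There is no depth.
- env.close_job(): hands the job in; it is judged then, once.
Trained networks look in a picture, given as the dict that the camera call returned (one of the last four; its "shot" number tells which), for a name from the list of things; names that differ only in an ending like _2 or _b are one class to them, and where a whole thing is asked for, a point or a joint stands for the part that bears it (a point fixed in the world has none). Each returns a list of dicts, best first, with "p" (0 to 1); they miss things now and then, are a little off and sometimes report something else, mostly with a low value. They report only what shows in the picture. A call takes as long as a camera call. They do not tell look-alikes from the thing itself.
- env.look_for(query, picture): "box" ([left, top, right, bottom] in pixels, round what is visible of it).
- env.tip_of(query, picture): "location" ([column, row] in pixels: a listed point, or the origin of a listed thing).
The state is a dict: "time_s": time; "q": joint angles; "qvel": joint speeds; "joint_efforts": joint torques, N m; "position": TCP position; "tool_rot": TCP orientation; "ft_force": force on the tool from outside, world axes, zero at the start; "wrist_torque": the same for the moment, N m; "grip_width": finger opening in m; "gripper_force": force on a finger pad.
Only numpy, scipy, OpenCV 4.12 (cv2) and the standard library are available. Lean on these libraries where they do the work, as an engineer would, in place of code of your own. Each camera call takes 0.05 s, during which the arm holds its last target. There are 200 camera calls.

## Task

Take the rack lifter out of the egg cooker and hang it over the low rail, a leg on each side, and let go. Then carry the nested lids together, by the inner lid's post, to the cooker, lower them until the inner lid sits fully home in the mouth before letting go, and after that lift the outer lid alone straight up by its collar, leaving the inner lid seated. Finish still holding the outer lid in the gripper, level and wholly clear above the top of the post, over the cooker; leave everything else on the table alone.

Things in the scene. Friction and masses are not known exactly. Their poses are not given: they have to be found in the camera images.
- cooker: Round egg cooker fixed to the table: white lower body 156 mm across, 60 mm high, steel cup above it 132 mm across, open mouth 120 mm across, rim 92 mm above the table. Toggle switch on its -x side reaches 98 mm from the axis. Inside at 20 mm is a flat rack with two fixed eggs, 42 mm thick, tops at 74 mm, at y = +-37.5 mm. Origin: on its axis at table height, z up
- cooker_seat (a point): Point on the cooker's axis, 80 mm above the table, z up: the inner lid's origin comes here when that lid is fully home
- lifter: Rack lifter, 0.09 kg: steel strap 24 mm wide (y), 4 mm thick, bent to a roofed inverted U. Legs at x = +-27 mm (50 mm clear between), 72 mm long, joined by a roof sloping up 30 degrees to the middle; grip tab on top, 125 mm tall in all. Origin: midway between the feet, z up. Starts standing on the cooker's rack on its axis, between the eggs, within 0.08 rad of its yaw; both ends are alike
- lifter_tab (a point): Grip point on the lifter's axis, 110 mm above its feet, in the middle of its black tab, which is 24 mm along the lifter's x, 12 mm along its y (pinch across this, from above) and runs from 89 to 125 mm above the feet
- lifter_apex (a point): The ridge under the lifter's roof, where the rail comes to lie when it hangs: 85 mm above the feet on the lifter's axis, axes as the lifter's
- rail: Low steel rail fixed to the table: bar 12 mm thick, 160 mm long along its own y axis, centre line 124 mm above the table, on two end posts (16 mm thick, feet 70 mm across). Origin: at table height under the middle. The hanging lifter's x axis lies across the bar, along the rail's x, either way round
- rail_mid (a point): Middle of the rail's bar, on its centre line, axes as the rail's. With the lifter hanging, its apex is 7 mm above this point's height
- mat: Round cork mat, fixed, 176 mm across, 8 mm thick, on which the nested lids start. Mat and rail stand one on each side of the cooker, either way round. Origin: centre of its underside
- inner_lid: Inner lid, aluminium with a black post, about 0.16 kg. From its origin (centre of the underside), z up: plug 112 mm across to z = 12 mm (106 mm across for the first 3 mm), flange 129 mm across from 12 to 16 mm that comes to rest on the cooker's rim, round post 24 mm across from 16 to 82 mm that passes loosely through the outer lid's collar
- post_grip (a point): Grip point on the inner lid's post, 69 mm above its origin. The post sticks out 36 mm above the collar (46 to 82 mm above the inner lid's origin); pinched here from above, both lids come up together, as the outer one rests on the inner one's flange
- outer_lid: Outer lid, all steel, about 0.20 kg, just resting on the inner lid, not locked. From its origin (centre of the skirt's lower edge), z up: skirt 153 mm across (147 inside) to 10 mm, flat top plate 10 to 14 mm, round collar 44 mm across with a 31 mm through hole, 14 to 40 mm. Nested, its origin is 6 mm above the inner lid's
- collar_grip (a point): Grip point on the outer lid's axis, 36 mm above its origin, 4 mm below the collar's top: pinch the collar here from above, and the inner lid's post stands up between the fingers, 40 mm past this point
- glass_cup: Glass cup, bystander, 74 mm across, 85 mm tall, origin at the centre of its underside
- cork_jar: Glass jar with a cork lid, bystander, 68 mm across, 107 mm tall, origin at the centre of its underside
- salt: White salt shaker, bystander, 40 mm across, 70 mm tall, origin at the centre of its underside
- egg_cup: White egg cup with an egg, bystander, 48 mm across, 80 mm tall, origin at the centre of its underside
- spoon: Steel egg spoon lying on the table, bystander, 150 mm long along its x axis, origin at its middle on the table
- whisk: Grey plastic whisk lying on the table, bystander, about 235 mm long along its x axis, origin near its middle on the table
Not all that is in view belongs to the job. Leave any blue or red look-alike of the outer_lid alone.

How it is judged (in metres and radians):
On the way, in this order (a step that is already met when the one before it is completed fails the run):
1. the lifter hangs over the rail, let go (x of lifter_apex in the frame of rail_mid between -0.012 and 0.012 m and y of lifter_apex in the frame of rail_mid between -0.06 and 0.06 m and z of lifter_apex in the frame of rail_mid between 0 and 0.014 m and angle between lifter's own z axis and vertical below 0.35 rad and contact force between lifter and rail above 0.2 N and contact force between the fingers and lifter below 0.1 N and linear speed of lifter below 0.05 m/s), for 0.2 s.
2. both lids are lowered together until the inner lid is home, while its post is still held (horizontal distance between inner_lid and cooker_seat below 0.008 m and z of inner_lid in the frame of cooker_seat between -0.004 and 0.004 m and angle between inner_lid's own z axis and vertical below 0.06 rad and z of outer_lid in the frame of inner_lid between 0.001 and 0.011 m and horizontal distance between outer_lid and inner_lid below 0.01 m and contact force between the fingers and inner_lid above 0.5 N), for 0.05 s.
3. the post is let go, both lids in place on the cooker (horizontal distance between inner_lid and cooker_seat below 0.008 m and z of inner_lid in the frame of cooker_seat between -0.004 and 0.004 m and angle between inner_lid's own z axis and vertical below 0.06 rad and z of outer_lid in the frame of inner_lid between 0.001 and 0.011 m and horizontal distance between outer_lid and inner_lid below 0.01 m and contact force between the fingers and inner_lid below 0.1 N), for 0.1 s.
At the end, for the whole second after the job is handed in: Lifter hangs free on the rail (12 mm across, 60 mm along, tilt 0.35 rad); inner lid home in the cooker (8 mm sideways, 4 mm high, 0.06 rad); outer lid held by the fingers alone, at rest, over 85 mm above the inner lid's origin, within 60 mm of the axis, tilt under 0.2 rad (x of lifter_apex in the frame of rail_mid between -0.012 and 0.012 m and y of lifter_apex in the frame of rail_mid between -0.06 and 0.06 m and z of lifter_apex in the frame of rail_mid between 0 and 0.014 m and angle between lifter's own z axis and vertical below 0.35 rad and contact force between lifter and rail above 0.2 N and contact force between the fingers and lifter below 0.1 N and horizontal distance between inner_lid and cooker_seat below 0.008 m and z of inner_lid in the frame of cooker_seat between -0.004 and 0.004 m and angle between inner_lid's own z axis and vertical below 0.06 rad and z of outer_lid in the frame of inner_lid above 0.085 m and horizontal distance between outer_lid and cooker_seat below 0.06 m and angle between outer_lid's own z axis and vertical below 0.2 rad and contact force between the fingers and outer_lid above 1.5 N and contact force between outer_lid and inner_lid below 0.1 N and contact force between outer_lid and cooker below 0.1 N and linear speed of outer_lid below 0.03 m/s and linear speed of inner_lid below 0.02 m/s); the arm keeps its last pose, push and grip.
It fails at once if the outer lid is parted from the inner lid while the inner lid is not home on the cooker (z of outer_lid in the frame of inner_lid above 0.016 m and (horizontal distance between inner_lid and cooker_seat above 0.01 m or z of inner_lid in the frame of cooker_seat above 0.006 m or angle between inner_lid's own z axis and vertical above 0.08 rad)).
It fails at once if a bystander is moved more than 30 mm (distance of any of glass_cup, cork_jar, salt, egg_cup, spoon, whisk from where it was at the start of the episode above 0.03 m).
It also fails if it takes over 61 s, if anything falls off the work surface, if the arm or the gripper's body presses on something with over 40 N, if the wrist force passes 120 N, or if a joint passes its speed limit or range.

## Working session

There is one attempt and no reset: what is moved stays moved. The work goes in short steps, Python scripts to look and compute and a tool call to move; the robot and the scene stay as the last step left them, time stands still between calls to the robot, and variables do not carry over. Pictures are saved under pics/ and viewed, at most 10 in all, crops included, and the job is handed in when it is done.

Besides the shell and the picture viewer there is one more tool, called after "Call:" as name(argument=value, ...) on one line, values as JSON. arm_command: Moves the arm, as the interface text tells. Its arguments: {"type":"object","properties":{"deltas":{"type":"array"},"squeeze":{"type":"number"}},"required":["deltas"]}

```bash
mkdir -p pics; ls; cat > h.py <<'E'
import numpy as np, cv2
from rig import env
def ray(p,uv):
    K=np.array(p["camera_matrix"]);k=p["k1"]
    d=np.array([(uv[0]-K[0,2])/K[0,0],(uv[1]-K[1,2])/K[1,1]]);s=d.copy()
    for _ in range(30): s=d/(1+k*(s@s))
    v=np.array(p["orientation"])@np.array([s[0],-s[1],-1.0])
    return np.array(p["eye"]),v/np.linalg.norm(v)
def onz(p,uv,z):
    e,v=ray(p,uv); return e+v*(z-e[2])/v[2]
def proj(p,X):
    c=np.array(p["orientation"]).T@(np.array(X)-np.array(p["eye"]))
    s=np.array([c[0],-c[1]])/-c[2]; s=s*(1+p["k1"]*(s@s));K=np.array(p["camera_matrix"])
    return np.array([K[0,0]*s[0]+K[0,2],K[1,1]*s[1]+K[1,2]])
def tri(ps,uvs):
    A=np.zeros((3,3));b=np.zeros(3)
    for p,u in zip(ps,uvs):
        e,v=ray(p,u);M=np.eye(3)-np.outer(v,v);A+=M;b+=M@e
    return np.linalg.solve(A,b)
E
cat > a.py <<'E'
from h import *
np.set_printoptions(precision=3,suppress=True)
P={n:env.get_image(n) for n in("scene","side")}
for n,p in P.items(): cv2.imwrite(f"pics/{n}0.png",p["color"]); print(n,p["eye"])
Z=dict(cooker=0,cooker_seat=.08,lifter=.02,lifter_tab=.13,lifter_apex=.105,rail=0,rail_mid=.124,mat=0,inner_lid=.008,post_grip=.077,outer_lid=.014,collar_grip=.05,glass_cup=0,cork_jar=0,salt=0,egg_cup=0,spoon=0,whisk=0)
for q,z in Z.items():
    for n,p in P.items():
        for r in env.tip_of(q,p)[:3]:
            if r["p"]>.2: print(q,n,round(r["p"],2),np.array(r["location"]).round(),onz(p,r["location"],z))
E
python3 a.py
```

```text
pics
scene [ 1.154 -0.34   0.891]
side [ 0.135 -0.799  1.034]
cooker scene 0.93 [347. 274.] [ 0.545 -0.045  0.   ]
cooker side 0.96 [316. 256.] [ 0.545 -0.034  0.   ]
cooker_seat scene 0.91 [346. 248.] [ 0.535 -0.049  0.08 ]
cooker_seat side 0.57 [320. 236.] [ 0.548 -0.049  0.08 ]
cooker_seat side 0.32 [345. 175.] [0.689 0.093 0.08 ]
lifter scene 0.71 [346. 267.] [ 0.539 -0.048  0.02 ]
lifter side 0.83 [320. 252.] [ 0.551 -0.043  0.02 ]
lifter_tab scene 0.64 [348. 232.] [ 0.533 -0.045  0.13 ]
lifter_tab side 0.95 [319. 219.] [ 0.546 -0.046  0.13 ]
lifter_tab side 0.4 [238. 176.] [0.449 0.155 0.13 ]
lifter_apex scene 0.66 [346. 244.] [ 0.544 -0.054  0.105]
lifter_apex side 0.82 [316. 228.] [ 0.538 -0.045  0.105]
rail scene 0.62 [461. 223.] [0.49  0.282 0.   ]
rail scene 0.36 [383. 198.] [0.347 0.134 0.   ]
rail side 0.61 [237. 178.] [0.491 0.288 0.   ]
rail_mid scene 0.62 [473. 187.] [0.492 0.279 0.124]
rail_mid scene 0.52 [346. 252.] [ 0.579 -0.069  0.124]
mat side 0.71 [211. 232.] [0.363 0.144 0.   ]
inner_lid scene 0.79 [256. 281.] [ 0.502 -0.246  0.008]
inner_lid side 0.75 [347. 3
[... 1048 characters left out ...]
e 0.75 [385. 202.] [0.362 0.134 0.   ]
cork_jar side 0.68 [211. 232.] [0.365 0.144 0.   ]
cork_jar side 0.54 [269. 325.] [ 0.373 -0.151  0.   ]
salt scene 0.85 [277. 231.] [ 0.368 -0.157  0.   ]
salt scene 0.3 [348. 234.] [0.434 0.002 0.   ]
salt side 0.92 [266. 326.] [ 0.368 -0.15   0.   ]
egg_cup scene 0.57 [340. 362.] [ 0.744 -0.139  0.   ]
egg_cup side 0.61 [415. 258.] [ 0.737 -0.145  0.   ]
spoon scene 0.95 [420. 362.] [0.796 0.011 0.   ]
spoon scene 0.7 [346. 275.] [ 0.548 -0.048  0.   ]
spoon scene 0.31 [344. 268.] [ 0.526 -0.046  0.   ]
spoon side 0.65 [402. 203.] [0.81  0.015 0.   ]
whisk scene 0.74 [134. 287.] [ 0.424 -0.504  0.   ]
whisk side 0.7 [393. 461.] [ 0.444 -0.508  0.   ]
```

View pics/scene0.png

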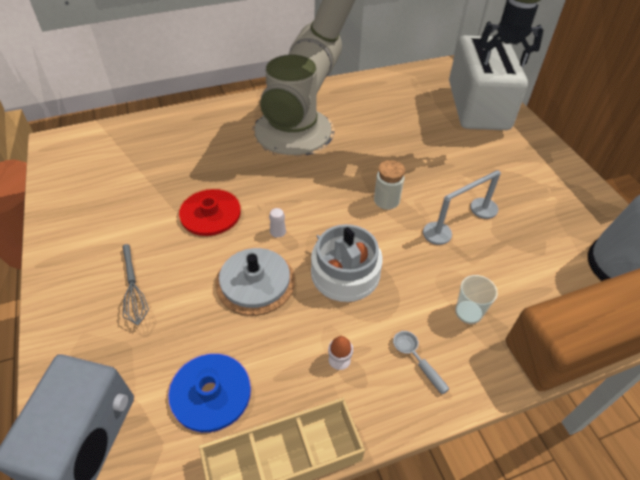

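View pics/side0.png

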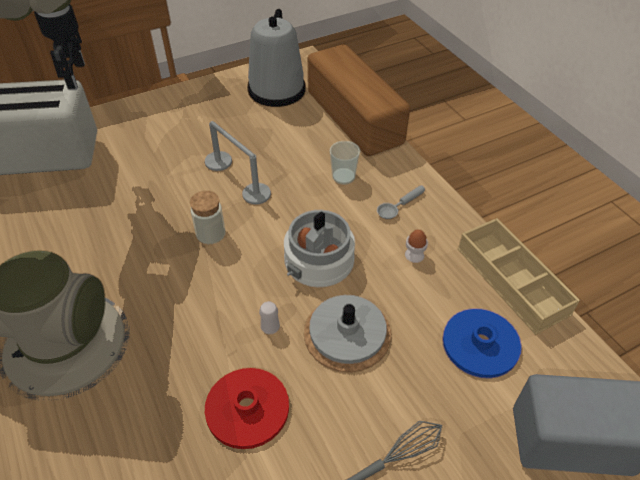

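The scene picture shows the cooker with the black lifter tab at (348,236), the nested grey lids on cork at (254,275) with the black post at (253,263), the rail from (445,202) to (497,176), a red lid at (210,212) and a blue lid at (210,390). The side picture agrees: tab (319,219), post (348,314), rail (213,127)-(254,160), cooker switch (293,271).
Confusable candidates for the tab/post are the lifter tab (348,236) in the cooker and the lid post (253,263) on the mat. For the outer lid they are red (210,212), blue (210,390) and grey (254,275). I choose the tab in the cooker and the grey nested pair.

```bash
cat > b.py <<'E'
from h import *
np.set_printoptions(precision=3,suppress=True)
P={n:env.get_image(n) for n in("scene","side")};S=P["scene"];D=P["side"]
for q in("cooker","lifter_tab","lifter_apex","post_grip","collar_grip","rail","rail_mid"):
    a=env.tip_of(q,S);b=env.tip_of(q,D)
    for x in a[:2]:
        for y in b[:2]:
            X=tri([S,D],[x["location"],y["location"]]); print(q,X,round(x["p"],2),round(y["p"],2), np.linalg.norm(proj(D,X)-y["location"]).round(1))
print("feet",onz(S,(437,233),.003),onz(S,(484,208),.003),onz(D,(256,194),.003),onz(D,(218,161),.003))
print("switch side",onz(D,(293,271),.04))
print("bar ends",tri([S,D],[(445,202),(254,160)]),tri([S,D],[(497,176),(213,127)]))
a=cv2.resize(S["color"][190:310,200:400],None,fx=4,fy=4)[:,:800][:300]
b=cv2.resize(D["color"][190:265,250:450],None,fx=4,fy=4)
cv2.imwrite("pics/crop.png",np.vstack([a,b]))
o=env.observe();print(o["position"],o["tool_rot"],env.pinch_z)
E
python3 b.py
```

```text
cooker [ 0.548 -0.049  0.007] 0.7 0.73 1.0
cooker [0.498 0.031 0.089] 0.7 0.43 58.9
cooker [ 0.516 -0.361  0.244] 0.54 0.73 88.0
cooker [ 0.49  -0.318  0.346] 0.54 0.43 151.5
lifter_tab [ 0.54  -0.05   0.136] 0.59 0.65 1.1
lifter_apex [ 0.54  -0.048  0.101] 0.92 0.88 4.6
lifter_apex [ 0.4   -0.021 -0.125] 0.92 0.46 18.7
lifter_apex [ 0.508 -0.16   0.19 ] 0.35 0.88 22.9
lifter_apex [ 0.376 -0.157  0.004] 0.35 0.46 2.0
post_grip [ 0.501 -0.253  0.085] 0.56 0.5 0.2
collar_grip [ 0.634 -0.355  0.175] 0.84 0.84 54.9
collar_grip [ 0.498 -0.248  0.052] 0.84 0.68 1.6
collar_grip [ 0.568 -0.398  0.288] 0.67 0.84 64.4
collar_grip [ 0.44  -0.313  0.2  ] 0.67 0.68 8.5
rail [0.488 0.282 0.014] 0.59 0.62 0.1
rail [0.473 0.031 0.124] 0.19 0.62 49.4
rail_mid [0.491 0.277 0.13 ] 0.8 0.94 1.3
rail_mid [ 0.474 -0.1    0.282] 0.48 0.94 86.0
feet [0.503 0.206 0.003] [0.467 0.362 0.003] [0.507 0.208 0.003] [0.471 0.366 0.003]
switch side [ 0.466 -0.077  0.04 ]
bar ends [0.509 0.2   0.117] [0.471 0.361 0.116]
[0.217 0.505 0.231] [[-0.919  0.395  0.   ]
 [ 0.395  0.919  0.   ]
 [-0.     0.    -1.   ]] -0.0187
```

View pics/crop.png

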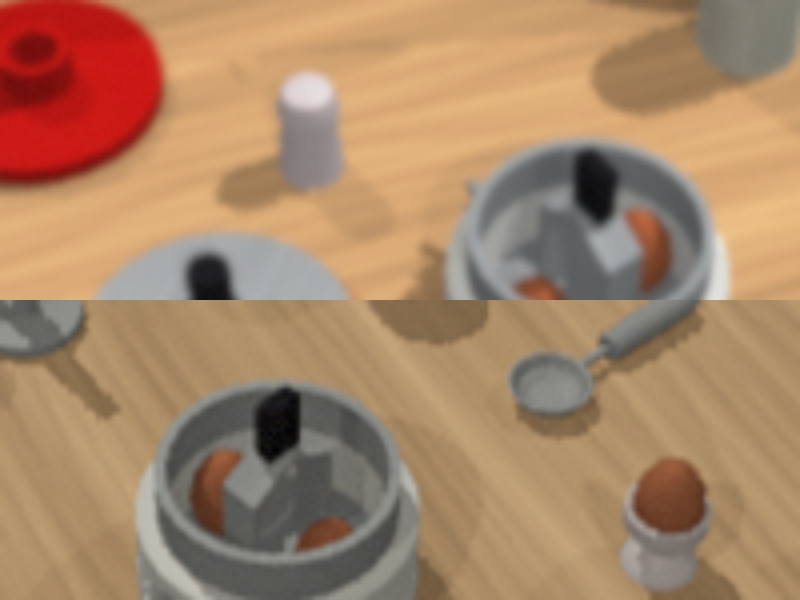

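The close crop shows the black tab standing on the lifter's roof in the cooker, between two brown eggs, so the choice holds. The switch gives a cooker yaw of about 21° and the rail yaw is about 13°.

Call:
arm_command(deltas=[{"dx":-0.033,"dy":-0.024,"dz":-0.002,"fingers":0.0854},{"dx":-0.033,"dy":-0.024,"dz":-0.002},{"dx":-0.033,"dy":-0.024,"dz":-0.002},{"dx":-0.033,"dy":-0.024,"dz":-0.002},{"dx":-0.033,"dy":-0.024,"dz":-0.002},{"dx":-0.033,"dy":-0.024,"dz":-0.002},{"dx":-0.033,"dy":-0.024,"dz":-0.002},{"dx":-0.033,"dy":-0.024,"dz":-0.002},{"dx":-0.033,"dy":-0.024,"dz":-0.002},{"dx":-0.033,"dy":-0.024,"dz":-0.002},{"dx":-0.033,"dy":-0.024,"dz":-0.002},{"dx":-0.033,"dy":-0.024,"dz":-0.002}])

```text
invalid input
```

Call:
arm_command(deltas=[{"dx":-0.033,"dy":-0.024},{"dx":-0.033,"dy":-0.024},{"dx":-0.033,"dy":-0.024},{"rz":-0.13},{"rz":-0.13},{"rz":-0.13},{"rz":-0.13},{"rz":-0.13},{"rz":-0.12},{}])

```text
invalid input
```

```bash
cat > c.py <<'E'
from h import *
import sys
np.set_printoptions(precision=3,suppress=True)
p=env.get_image("wrist");o=env.observe();R=np.array(o["tool_rot"])
print(o["time_s"],o["position"],"yaw",np.degrees(np.arctan2(R[1,1],R[0,1])),"eye",p["eye"],R[2])
cv2.imwrite(sys.argv[1],p["color"])
for a in sys.argv[2:]:
    q,z=a.split(":")
    for r in env.tip_of(q,p)[:2]: print(q,round(r["p"],2),np.array(r["location"]).round(),onz(p,r["location"],float(z)))
E
python3 c.py pics/w1.png cooker:0 cooker_seat:.08 lifter_tab:.13 lifter_apex:.105 lifter:.02
```

```text
2.75 [0.217 0.505 0.231] yaw 66.74894588385301 eye [0.155 0.53  0.374] [ 0.  0. -1.]
```

View pics/w1.png

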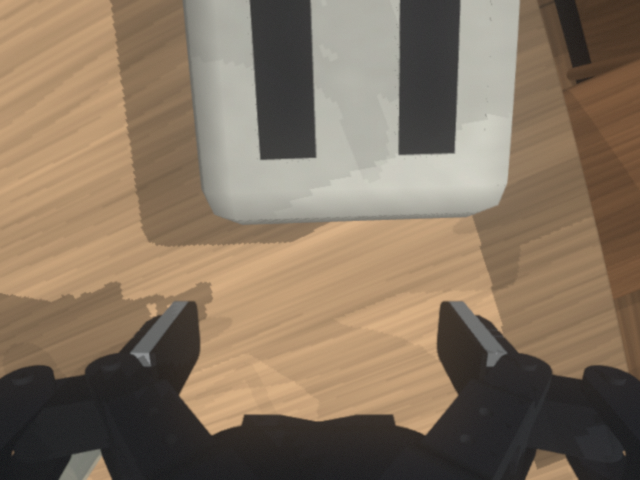

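The move was refused (probably because rows need every key), so the wrist picture still shows only the toaster. I'll send complete rows.

Call:
arm_command(deltas=[{"rx":0,"ry":0,"rz":0,"dx":-0.033,"dy":-0.024,"dz":-0.002,"fingers":0.085},{"rx":0,"ry":0,"rz":0,"dx":-0.033,"dy":-0.024,"dz":-0.002,"fingers":0.085},{"rx":0,"ry":0,"rz":0,"dx":-0.033,"dy":-0.024,"dz":-0.002,"fingers":0.085},{"rx":0,"ry":0,"rz":0,"dx":-0.033,"dy":-0.024,"dz":-0.002,"fingers":0.085},{"rx":0,"ry":0,"rz":0,"dx":-0.033,"dy":-0.024,"dz":-0.002,"fingers":0.085},{"rx":0,"ry":0,"rz":0,"dx":-0.033,"dy":-0.024,"dz":-0.002,"fingers":0.085},{"rx":0,"ry":0,"rz":0,"dx":-0.033,"dy":-0.024,"dz":-0.002,"fingers":0.085},{"rx":0,"ry":0,"rz":0,"dx":-0.033,"dy":-0.024,"dz":-0.002,"fingers":0.085},{"rx":0,"ry":0,"rz":0,"dx":-0.033,"dy":-0.024,"dz":-0.002,"fingers":0.085},{"rx":0,"ry":0,"rz":0,"dx":-0.033,"dy":-0.024,"dz":-0.002,"fingers":0.085},{"rx":0,"ry":0,"rz":0,"dx":-0.033,"dy":-0.024,"dz":-0.002,"fingers":0.085},{"rx":0,"ry":0,"rz":0,"dx":-0.033,"dy":-0.024,"dz":-0.002,"fingers":0.085}])

```text
time_s: 4.2
position: [0.4679, 0.0828, 0.2556]
tool_rot: [[-0.919, 0.395, 0.0], [0.395, 0.919, 0.0], [-0.0, 0.0, -1.0]]
ft_force: [0.0, 0.5, -0.2]
grip_width: 0.0848
gripper_force: 0.0
```

Call:
arm_command(deltas=[{"rx":0,"ry":0,"rz":0,"dx":-0.033,"dy":-0.024,"dz":0,"fingers":0.085},{"rx":0,"ry":0,"rz":0,"dx":-0.033,"dy":-0.024,"dz":0,"fingers":0.085},{"rx":0,"ry":0,"rz":0,"dx":-0.033,"dy":-0.024,"dz":0,"fingers":0.085},{"rx":0,"ry":0,"rz":-0.13,"dx":0,"dy":0,"dz":0,"fingers":0.085},{"rx":0,"ry":0,"rz":-0.13,"dx":0,"dy":0,"dz":0,"fingers":0.085},{"rx":0,"ry":0,"rz":-0.13,"dx":0,"dy":0,"dz":0,"fingers":0.085},{"rx":0,"ry":0,"rz":-0.13,"dx":0,"dy":0,"dz":0,"fingers":0.085},{"rx":0,"ry":0,"rz":-0.13,"dx":0,"dy":0,"dz":0,"fingers":0.085},{"rx":0,"ry":0,"rz":-0.12,"dx":0,"dy":0,"dz":0,"fingers":0.085},{"rx":0,"ry":0,"rz":0,"dx":0,"dy":0,"dz":0,"fingers":0.085}])

```text
time_s: 5.2
position: [0.5298, -0.0209, 0.2553]
tool_rot: [[-0.934, -0.357, -0.0], [-0.357, 0.934, 0.0], [0.0, 0.0, -1.0]]
ft_force: [0.4, 0.0, 0.4]
grip_width: 0.085
gripper_force: 0.0
```

```bash
python3 c.py pics/w2.png cooker:0 cooker_seat:.08 lifter_tab:.13 lifter_apex:.105 lifter:.02
```

```text
5.25 [ 0.53  -0.021  0.255] yaw 110.7185194681275 eye [ 0.467 -0.046  0.398] [ 0. -0. -1.]
cooker 0.97 [290. 202.] [ 0.54  -0.047  0.   ]
cooker_seat 0.67 [278. 225.] [ 0.547 -0.05   0.08 ]
lifter_tab 0.57 [278. 234.] [ 0.54  -0.047  0.13 ]
lifter_apex 0.96 [275. 227.] [ 0.543 -0.051  0.105]
lifter 0.88 [286. 206.] [ 0.542 -0.05   0.02 ]
```

View pics/w2.png

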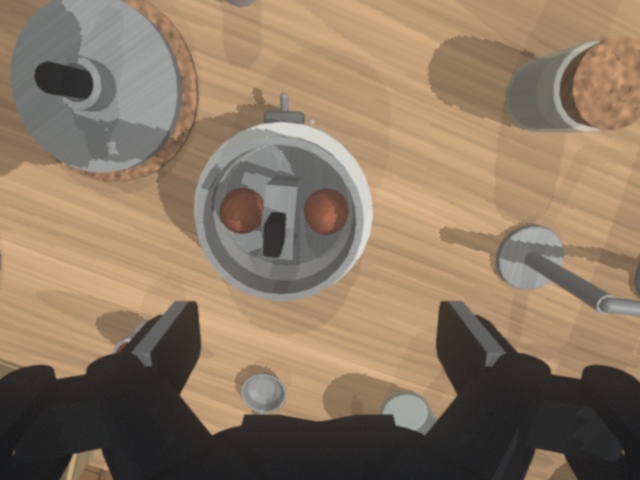

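The wrist picture shows the cooker centred near (283,212), eggs at (241,211) and (326,212), the tab at (274,235) and the rail's near post at (531,257); the eggs' line is level, so the cooker yaw is about 21°. I'll fit the tab's silhouette for position and yaw.

```bash
cat > f.py <<'E'
from h import *
from scipy.optimize import minimize
np.set_printoptions(precision=4,suppress=True)
def fit(views,pts,x0,r=45,thr=60):
    # views: list of (pic, approx centre px); pts(x)->Nx3 hull points
    M=[]
    for p,c in views:
        g=p["color"].max(2);c=np.int32(c);y0,y1=max(0,c[1]-r),c[1]+r;x0_,x1=max(0,c[0]-r),c[0]+r
        M.append((p,np.float32([x0_,y0]),(g[y0:y1,x0_:x1]<thr).astype(np.float32)))
    def cost(x):
        s=0
        for p,o,m in M:
            h=cv2.convexHull(np.float32([proj(p,X) for X in pts(x)])-o)
            k=np.zeros((m.shape[0]*4,m.shape[1]*4),np.uint8)
            cv2.fillConvexPoly(k,np.int32(np.round((h+.5)*64)),1,shift=4)
            k=cv2.resize(k.astype(np.float32),None,fx=.25,fy=.25,interpolation=cv2.INTER_AREA)
            s+=1-np.minimum(k,m).sum()/np.maximum(k,m).sum()
        return s/len(M)
    st=np.array([.004,.004,.08])[:len(x0)]
    best=None
    for d in ([0,0,0],[0,0,.1],[0,0,-.1]):
        a=np.array(x0)+np.array(d)[:len(x0)]
        q=minimize(cost,a,method="Nelder-Mead",options=dict(initial_simplex=np.vstack([a]+[a+np.eye(len(a))[i]*st[i] for i in range(len(a))]),maxiter=150))
        if best is None or q.fun<best.fun: best=q
    return best.x,best.fun
def box(z0,z1,l=.024,w=.012):
    def f(x):
        c,s=np.cos(x[2]),np.sin(x[2])
        return [(x[0]+c*a*l/2-s*b*w/2,x[1]+s*a*l/2+c*b*w/2,z) for a in(-1,1) for b in(-1,1) for z in(z0,z1)]
    return f
def cyl(z0,z1,d=.024):
    t=np.linspace(0,2*np.pi,24,endpoint=False)
    return lambda x:[(x[0]+d/2*np.cos(a),x[1]+d/2*np.sin(a),z) for a in t for z in(z0,z1)]
E
python3 - <<'E'
from f import *
w,s,d=[env.get_image(n) for n in("wrist","scene","side")]
for vs in ([(w,(274,235))],[(s,(348,236)),(d,(319,219))],[(w,(274,235)),(s,(348,236)),(d,(319,219))]):
    print("tab",fit([(p,c) for p,c in vs],box(.109,.145),[.542,-.048,.36],r=30))
for vs in ([(w,(70,80))],[(s,(252,263)),(d,(348,314))],[(w,(70,80)),(s,(252,263)),(d,(348,314))]):
    print("post",fit(vs,cyl(.055,.090),[.501,-.25],r=40))
o=env.observe();print(o["position"])
# cooker: circle of rim seen in wrist, eggs
for uv in((241,211),(326,212)): print(onz(w,uv,.06))
# rail feet/bar in wrist
r=env.tip_of("rail_mid",w);print(r[:1])
print("foot",onz(w,(531,257),.003))
E
```

```text
tab (array([ 0.5414, -0.0495,  0.1544]), np.float64(0.1726226806640625))
tab (array([ 0.5439, -0.0477,  0.5001]), np.float64(0.2497912049293518))
tab (array([ 0.5422, -0.0488,  0.2292]), np.float64(0.25220927596092224))
post (array([ 0.4994, -0.245 ]), np.float64(0.07767325639724731))
post (array([ 0.5014, -0.2472]), np.float64(0.17564085125923157))
post (array([ 0.5008, -0.2469]), np.float64(0.17681576311588287))
[ 0.5298 -0.0208  0.2553]
[ 0.5516 -0.0839  0.06  ]
[ 0.5266 -0.0154  0.06  ]
[]
foot [0.5046 0.2081 0.003 ]
```

Call:
arm_command(deltas=[{"rx":0,"ry":0,"rz":0.03,"dx":-0.0017,"dy":-0.0304,"dz":0,"fingers":0.06},{"rx":0,"ry":0,"rz":0,"dx":0,"dy":0,"dz":0.04,"fingers":0.06},{"rx":0,"ry":0,"rz":0,"dx":0,"dy":0,"dz":0.04,"fingers":0.06},{"rx":0,"ry":0,"rz":0,"dx":0,"dy":0,"dz":0.034,"fingers":0.06},{"rx":0,"ry":0,"rz":0,"dx":0,"dy":0,"dz":0.03,"fingers":0.06},{"rx":0,"ry":0,"rz":0,"dx":0,"dy":0,"dz":0,"fingers":0.06},{"rx":0,"ry":0,"rz":0,"dx":0,"dy":0,"dz":0,"fingers":0.0},{"rx":0,"ry":0,"rz":0,"dx":0,"dy":0,"dz":0,"fingers":0.0},{"rx":0,"ry":0,"rz":0,"dx":0,"dy":0,"dz":0,"fingers":0.0},{"rx":0,"ry":0,"rz":0,"dx":0,"dy":0,"dz":0,"fingers":0.0}], squeeze=50)

```text
time_s: 6.7
position: [0.5429, -0.0488, 0.1129]
tool_rot: [[-0.945, -0.328, 0.003], [-0.328, 0.945, -0.001], [-0.002, -0.002, -1.0]]
ft_force: [-0.4, -0.2, 6.9]
grip_width: 0.011
gripper_force: 49.4
```

Gripped the tab at 11 mm. I'll lift it clear and go part way to the rail to look.

Call:
arm_command(deltas=[{"rx":0,"ry":0,"rz":0,"dx":0,"dy":0,"dz":-0.02,"fingers":0.0},{"rx":0,"ry":0,"rz":0,"dx":0,"dy":0,"dz":-0.03,"fingers":0.0},{"rx":0,"ry":0,"rz":0,"dx":0,"dy":0,"dz":-0.04,"fingers":0.0},{"rx":0,"ry":0,"rz":0,"dx":0,"dy":0,"dz":-0.04,"fingers":0.0},{"rx":0,"ry":0,"rz":0,"dx":0,"dy":0,"dz":-0.03,"fingers":0.0},{"rx":0,"ry":0,"rz":0.1,"dx":0,"dy":0,"dz":0,"fingers":0.0},{"rx":0,"ry":0,"rz":0,"dx":-0.005,"dy":0.03,"dz":0,"fingers":0.0},{"rx":0,"ry":0,"rz":0,"dx":-0.005,"dy":0.04,"dz":0,"fingers":0.0},{"rx":0,"ry":0,"rz":0,"dx":-0.005,"dy":0.04,"dz":0,"fingers":0.0},{"rx":0,"ry":0,"rz":0,"dx":-0.005,"dy":0.04,"dz":0,"fingers":0.0},{"rx":0,"ry":0,"rz":0,"dx":0,"dy":0.02,"dz":0,"fingers":0.0},{"rx":0,"ry":0,"rz":0,"dx":0,"dy":0,"dz":0,"fingers":0.0}])

```text
time_s: 7.9
position: [0.5214, 0.1236, 0.2718]
tool_rot: [[-0.972, -0.235, 0.0], [-0.235, 0.972, 0.0], [-0.0, 0.0, -1.0]]
ft_force: [0.3, -0.9, -0.6]
grip_width: 0.011
gripper_force: 49.0
```

```bash
python3 c.py pics/w3.png rail_mid:.124 rail:0 lifter_tab:.28
```

```text
7.95 [0.522 0.122 0.272] yaw 103.54065518455644 eye [0.456 0.107 0.414] [-0. -0. -1.]
rail_mid 0.25 [318. 245.] [0.536 0.126 0.124]
lifter_tab 0.62 [319. 330.] [0.525 0.124 0.28 ]
```

View pics/w3.png

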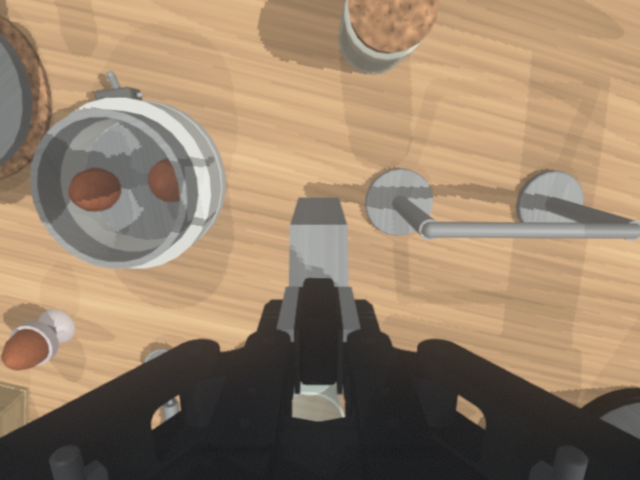

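The wrist picture shows the lifter squarely held (strap centred on column 319) and the rail's bar level from (424,230) to (638,230), so the yaw already matches; rail feet are at (399,202) and (552,202).

```bash
python3 - <<'E'
from f import *
w=env.get_image("wrist");o=env.observe();R=np.array(o["tool_rot"])
a,b=onz(w,(424,230),.124),onz(w,(638,230),.124);print("bar",a,b,np.degrees(np.arctan2(*(b-a)[1::-1])),np.linalg.norm(b-a))
f,g=onz(w,(399,202),.003),onz(w,(552,202),.003);print("feet",f,g,(f+g)/2)
for m in ((f+g)/2,np.array([.490,.2805,0]),(a+b)/2): print(R.T@(m-o["position"]))
print(o["position"],np.degrees(np.arctan2(R[1,1],R[0,1])))
# lifter feet / yaw: strap edges at roof near-edge
print(onz(w,(292,287),.27-.11+.105),)
E
```

```text
bar [0.5074 0.1974 0.124 ] [0.4683 0.3608 0.124 ] 103.4651258728486 0.16802671467636537
feet [0.506  0.2021 0.003 ] [0.4676 0.3604 0.003 ] [0.4868 0.2813 0.003 ]
[-0.0024  0.1649  0.2683]
[-0.0054  0.1634  0.2713]
[-0.0029  0.1625  0.1473]
[0.5225 0.1203 0.2713] 103.33876501723725
[0.5173 0.1076 0.265 ]
```

Call:
arm_command(deltas=[{"rx":0,"ry":0,"rz":0,"dx":-0.001,"dy":0.034,"dz":0,"fingers":0.0},{"rx":0,"ry":0,"rz":0,"dx":-0.001,"dy":0.045,"dz":0,"fingers":0.0},{"rx":0,"ry":0,"rz":0,"dx":-0.001,"dy":0.045,"dz":0,"fingers":0.0},{"rx":0,"ry":0,"rz":0,"dx":0,"dy":0.04,"dz":0,"fingers":0.0},{"rx":0,"ry":0,"rz":0,"dx":0,"dy":0,"dz":0,"fingers":0.0},{"rx":0,"ry":0,"rz":0,"dx":0,"dy":0,"dz":0,"fingers":0.0}])

```text
time_s: 8.75
position: [0.4873, 0.2814, 0.2712]
tool_rot: [[-0.973, -0.232, -0.0], [-0.232, 0.973, -0.0], [0.0, -0.0, -1.0]]
ft_force: [1.2, -0.9, -1.3]
grip_width: 0.0111
gripper_force: 49.2
```

```bash
python3 - <<'E'
from f import *
s,d=[env.get_image(n) for n in("scene","side")];o=env.observe();print(o["position"])
out=[]
for p in(s,d):
    c=proj(p,(.489,.282,.16)).astype(int);im=p["color"].copy()
    x,y=max(0,min(540,c[0]-50)),max(0,c[1]-75)
    out.append(cv2.resize(im[y:y+150,x:x+100],None,fx=4,fy=4));print(x,y)
cv2.imwrite("pics/r4.png",np.hstack(out))
E
```

```text
[0.4876 0.2804 0.2712]
427 98
180 53
```

View pics/r4.png

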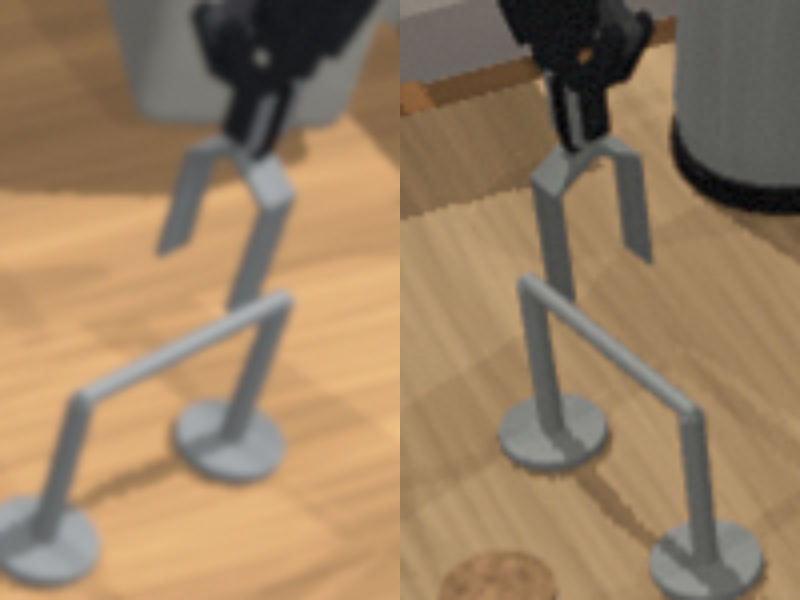

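The two crops show the lifter upright above the bar, legs either side of its line (scene feet (170,250) and (240,305), bar (80,395)-(285,300)). I'll lower it.

Call:
arm_command(deltas=[{"rx":0,"ry":0,"rz":0,"dx":0,"dy":0,"dz":0.025,"fingers":0.0},{"rx":0,"ry":0,"rz":0,"dx":0,"dy":0,"dz":0.03,"fingers":0.0},{"rx":0,"ry":0,"rz":0,"dx":0,"dy":0,"dz":0.03,"fingers":0.0},{"rx":0,"ry":0,"rz":0,"dx":0,"dy":0,"dz":0.025,"fingers":0.0},{"rx":0,"ry":0,"rz":0,"dx":0,"dy":0,"dz":0.012,"fingers":0.0},{"rx":0,"ry":0,"rz":0,"dx":0,"dy":0,"dz":0.004,"fingers":0.0},{"rx":0,"ry":0,"rz":0,"dx":0,"dy":0,"dz":0.003,"fingers":0.0},{"rx":0,"ry":0,"rz":0,"dx":0,"dy":0,"dz":0,"fingers":0.0},{"rx":0,"ry":0,"rz":0,"dx":0,"dy":0,"dz":0,"fingers":0.0}])

```text
time_s: 9.75
position: [0.4875, 0.2817, 0.1433]
tool_rot: [[-0.973, -0.232, 0.002], [-0.232, 0.973, 0.001], [-0.002, 0.0, -1.0]]
ft_force: [-0.1, -1.1, -0.9]
grip_width: 0.0114
gripper_force: 49.2
```

Call:
arm_command(deltas=[{"rx":0,"ry":0,"rz":0,"dx":0,"dy":0,"dz":0.003,"fingers":0.0},{"rx":0,"ry":0,"rz":0,"dx":0,"dy":0,"dz":0,"fingers":0.0},{"rx":0,"ry":0,"rz":0,"dx":0,"dy":0,"dz":0,"fingers":0.0}])

```text
time_s: 10.05
position: [0.4871, 0.2816, 0.1394]
tool_rot: [[-0.973, -0.232, 0.0], [-0.232, 0.973, 0.0], [-0.0, 0.0, -1.0]]
ft_force: [0.2, -0.5, 0.1]
grip_width: 0.0114
gripper_force: 49.2
```

Call:
arm_command(deltas=[{"rx":0,"ry":0,"rz":0,"dx":0,"dy":0,"dz":0.002,"fingers":0.0},{"rx":0,"ry":0,"rz":0,"dx":0,"dy":0,"dz":0,"fingers":0.0},{"rx":0,"ry":0,"rz":0,"dx":0,"dy":0,"dz":0,"fingers":0.0}])

```text
time_s: 10.35
position: [0.4873, 0.2817, 0.139]
tool_rot: [[-0.973, -0.232, 0.002], [-0.232, 0.973, 0.001], [-0.002, 0.0, -1.0]]
ft_force: [-3.5, -1.7, 11.1]
grip_width: 0.0119
gripper_force: 51.2
```

In contact (11 N). I'll release.

Call:
arm_command(deltas=[{"rx":0,"ry":0,"rz":0,"dx":0,"dy":0,"dz":-0.001,"fingers":0.011},{"rx":0,"ry":0,"rz":0,"dx":0,"dy":0,"dz":0,"fingers":0.016},{"rx":0,"ry":0,"rz":0,"dx":0,"dy":0,"dz":0,"fingers":0.025},{"rx":0,"ry":0,"rz":0,"dx":0,"dy":0,"dz":0,"fingers":0.04},{"rx":0,"ry":0,"rz":0,"dx":0,"dy":0,"dz":0,"fingers":0.05},{"rx":0,"ry":0,"rz":0,"dx":0,"dy":0,"dz":0,"fingers":0.05},{"rx":0,"ry":0,"rz":0,"dx":0,"dy":0,"dz":-0.02,"fingers":0.05},{"rx":0,"ry":0,"rz":0,"dx":0,"dy":0,"dz":-0.04,"fingers":0.05},{"rx":0,"ry":0,"rz":0,"dx":0,"dy":0,"dz":-0.04,"fingers":0.06},{"rx":0,"ry":0,"rz":0,"dx":0,"dy":0,"dz":-0.02,"fingers":0.07}])

```text
time_s: 11.35
position: [0.4877, 0.2818, 0.2619]
tool_rot: [[-0.973, -0.232, 0.005], [-0.232, 0.973, 0.002], [-0.005, 0.0, -1.0]]
ft_force: [0.6, -0.1, 0.1]
grip_width: 0.0696
gripper_force: 0.0
```

```bash
python3 - <<'E'
from f import *
s,d,w=[env.get_image(n) for n in("scene","side","wrist")];o=env.observe();print(o["position"])
for q in("lifter_tab","lifter_apex","rail_mid"):
    a=env.tip_of(q,s);b=env.tip_of(q,d)
    if a and b: print(q,tri([s,d],[a[0]["location"],b[0]["location"]]),a[0]["p"],b[0]["p"])
out=[]
for p in(s,d):
    c=proj(p,(.489,.282,.12)).astype(int);x,y=max(0,min(540,c[0]-50)),max(0,c[1]-75)
    out.append(cv2.resize(p["color"][y:y+150,x:x+100],None,fx=4,fy=4))
cv2.imwrite("pics/r5.png",np.hstack(out))
E
```

```text
[0.4873 0.2817 0.2591]
lifter_tab [0.4888 0.2745 0.1669] 0.82 0.76
lifter_apex [0.4955 0.0245 0.1926] 0.74 0.93
rail_mid [0.4897 0.2868 0.1228] 0.88 0.76
```

View pics/r5.png

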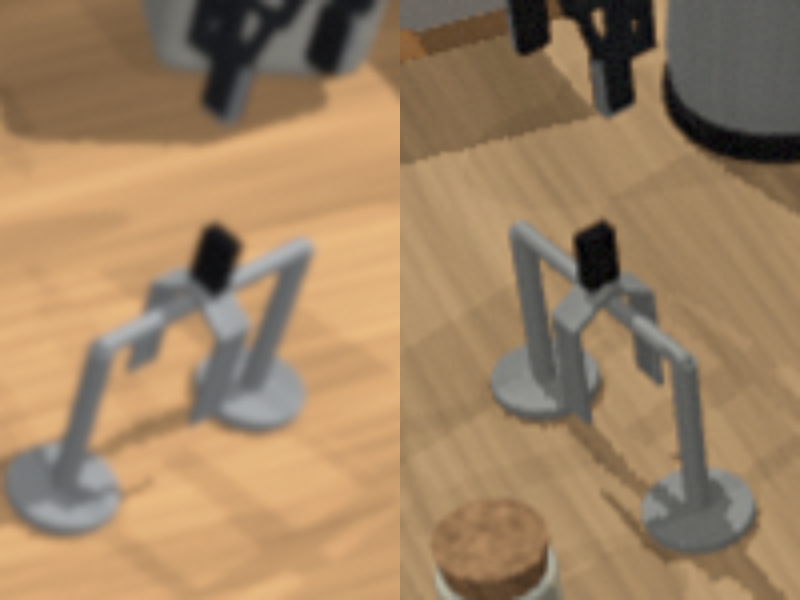

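Both crops show the lifter hanging astride the bar, tab upright, gripper clear. Now on to the lids.

Call:
arm_command(deltas=[{"rx":0,"ry":0,"rz":0,"dx":0.005,"dy":-0.025,"dz":0,"fingers":0.07},{"rx":0,"ry":0,"rz":0,"dx":0.01,"dy":-0.046,"dz":0,"fingers":0.07},{"rx":0,"ry":0,"rz":0,"dx":0.01,"dy":-0.046,"dz":0,"fingers":0.07},{"rx":0,"ry":0,"rz":0,"dx":0.01,"dy":-0.046,"dz":0,"fingers":0.07},{"rx":0,"ry":0,"rz":0,"dx":0.01,"dy":-0.046,"dz":0,"fingers":0.07},{"rx":0,"ry":0,"rz":0,"dx":0.01,"dy":-0.046,"dz":0,"fingers":0.07},{"rx":0,"ry":0,"rz":0,"dx":0.01,"dy":-0.046,"dz":0,"fingers":0.07},{"rx":0,"ry":0,"rz":0,"dx":0.01,"dy":-0.046,"dz":0,"fingers":0.07},{"rx":0,"ry":0,"rz":0,"dx":0.01,"dy":-0.046,"dz":0,"fingers":0.07},{"rx":0,"ry":0,"rz":0,"dx":0.01,"dy":-0.046,"dz":0,"fingers":0.07},{"rx":0,"ry":0,"rz":0,"dx":0.01,"dy":-0.046,"dz":0,"fingers":0.07},{"rx":0,"ry":0,"rz":0,"dx":0.005,"dy":-0.032,"dz":0,"fingers":0.07}])

```text
time_s: 13.0
position: [0.4995, -0.2497, 0.2576]
tool_rot: [[-0.973, -0.23, -0.001], [-0.23, 0.973, 0.0], [0.001, 0.001, -1.0]]
ft_force: [0.4, -0.2, -0.4]
grip_width: 0.0698
gripper_force: 0.0
```

Call:
arm_command(deltas=[{"rx":0,"ry":0,"rz":0,"dx":0,"dy":0,"dz":0,"fingers":0.07},{"rx":0,"ry":0,"rz":0,"dx":0,"dy":0,"dz":0,"fingers":0.07}])

```text
time_s: 13.2
position: [0.4998, -0.247, 0.2575]
tool_rot: [[-0.973, -0.231, -0.001], [-0.231, 0.973, 0.001], [0.001, 0.001, -1.0]]
ft_force: [-0.1, 0.2, -0.1]
grip_width: 0.0701
gripper_force: 0.0
```

```bash
python3 - <<'E'
from f import *
w,s,d=[env.get_image(n) for n in("wrist","scene","side")];o=env.observe();R=np.array(o["tool_rot"]);print(o["time_s"],o["position"],np.degrees(np.arctan2(R[1,1],R[0,1])))
X=[]
c=proj(w,(.5005,-.2465,.072));print(c,proj(w,(.543,-.048,.092)))
print(fit([(w,c)],cyl(.055,.090),[.5005,-.2465],r=45))
# collar outline from above
for q,z in(("post_grip",.077),("collar_grip",.05),("inner_lid",.008)):
    for r in env.tip_of(q,w)[:1]: print(q,r["p"],r["location"],onz(w,r["location"],z))
cv2.imwrite("pics/w6.png",w["color"])
E
```

```text
13.35 [ 0.5001 -0.2456  0.2584] 103.49836404540684
[319.0219 216.4839] [532.1452 321.0878]
(array([ 0.4973, -0.2483]), np.float64(0.594253659248352))
post_grip 0.65 [315.5, 219.8] [ 0.5029 -0.2489  0.077 ]
collar_grip 0.42 [487.2, 280.0] [ 0.5274 -0.0773  0.05  ]
inner_lid 0.86 [320.0, 203.1] [ 0.5001 -0.2453  0.008 ]
```

View pics/w6.png

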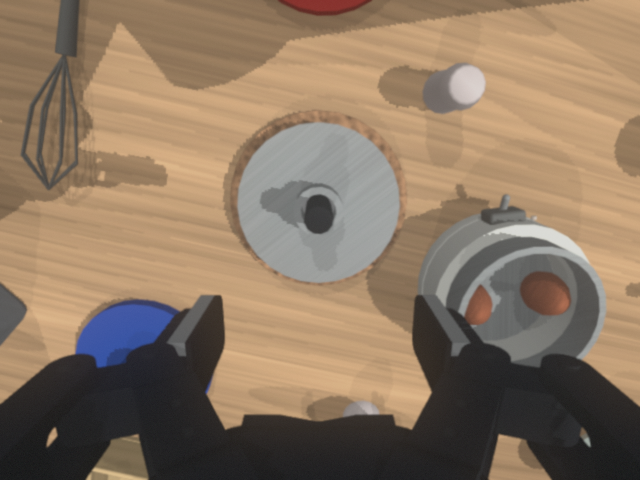

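The wrist picture shows the nested lids centred at (319,202) with the post top at (318,214), right under the gripper, and the cooker's mouth near (533,310). I'll refine the cooker axis by matching its circles to image edges in all the views.

```bash
cat > g.py <<'E'
from f import *
def score(p,g,x,y,rings):
    t=np.linspace(0,2*np.pi,180,endpoint=False);s=0
    for r,z in rings:
        uv=np.float32([proj(p,(x+r*np.cos(a),y+r*np.sin(a),z)) for a in t])
        s+=cv2.remap(g,uv[:,:1],uv[:,1:],cv2.INTER_LINEAR).mean()
    return s
def grid(p,c,rings,h=.012,st=.001):
    im=cv2.GaussianBlur(cv2.cvtColor(p["color"],cv2.COLOR_BGR2GRAY).astype(np.float32),(0,0),1)
    g=np.minimum(np.hypot(cv2.Sobel(im,-1,1,0),cv2.Sobel(im,-1,0,1)),150)
    v=np.arange(-h,h+st/2,st)
    return v,np.array([[score(p,g,c[0]+a,c[1]+b,rings) for b in v] for a in v])
def find(ps,c,rings):
    T=0
    for n,p in ps.items():
        v,S=grid(p,c,rings);T=T+S/S.std();i=np.unravel_index(S.argmax(),S.shape);print(n,c[0]+v[i[0]],c[1]+v[i[1]])
    i=np.unravel_index(T.argmax(),T.shape);print("all",c[0]+v[i[0]],c[1]+v[i[1]])
E
python3 - <<'E'
from g import *
P={n:env.get_image(n) for n in("wrist","scene","side")}
find(P,(.543,-.047),[(.066,.092),(.060,.092),(.078,.06)])
print("lid")
find(P,(.5,-.246),[(.0765,.028),(.022,.054)])
E
```

```text
wrist 0.542 -0.04899999999999999
scene 0.541 -0.04899999999999999
side 0.546 -0.045999999999999985
all 0.542 -0.04899999999999999
lid
wrist 0.5 -0.248
scene 0.5 -0.248
side 0.503 -0.245
all 0.5 -0.247
```

Call:
arm_command(deltas=[{"rx":0,"ry":0,"rz":0,"dx":0,"dy":0,"dz":0.03,"fingers":0.07},{"rx":0,"ry":0,"rz":0,"dx":0,"dy":0,"dz":0.04,"fingers":0.07},{"rx":0,"ry":0,"rz":0,"dx":0,"dy":0,"dz":0.03,"fingers":0.07},{"rx":0,"ry":0,"rz":0,"dx":0,"dy":0,"dz":0,"fingers":0.07}])

```text
time_s: 14.05
position: [0.4986, -0.2456, 0.1549]
tool_rot: [[-0.973, -0.232, -0.006], [-0.232, 0.973, 0.005], [0.005, 0.006, -1.0]]
ft_force: [0.6, -0.8, -0.5]
grip_width: 0.0701
gripper_force: 0.0
```

Call:
arm_command(deltas=[{"rx":0,"ry":0,"rz":0,"dx":0,"dy":-0.0015,"dz":0.035,"fingers":0.07},{"rx":0,"ry":0,"rz":0,"dx":0,"dy":0,"dz":0.03,"fingers":0.07},{"rx":0,"ry":0,"rz":0,"dx":0,"dy":0,"dz":0.02,"fingers":0.06},{"rx":0,"ry":0,"rz":0,"dx":0,"dy":0,"dz":0.009,"fingers":0.05},{"rx":0,"ry":0,"rz":0,"dx":0,"dy":0,"dz":0,"fingers":0.04},{"rx":0,"ry":0,"rz":0,"dx":0,"dy":0,"dz":0,"fingers":0.03}])

```text
time_s: 14.65
position: [0.5012, -0.2489, 0.0659]
tool_rot: [[-0.973, -0.232, 0.002], [-0.232, 0.973, -0.002], [-0.002, -0.002, -1.0]]
ft_force: [-0.1, -0.3, 1.0]
grip_width: 0.03
gripper_force: 0.0
```

Call:
arm_command(deltas=[{"rx":0,"ry":0,"rz":0,"dx":0,"dy":0.001,"dz":0.003,"fingers":0.03},{"rx":0,"ry":0,"rz":0,"dx":0,"dy":0,"dz":0,"fingers":0.015},{"rx":0,"ry":0,"rz":0,"dx":0,"dy":0,"dz":0,"fingers":0.0},{"rx":0,"ry":0,"rz":0,"dx":0,"dy":0,"dz":0,"fingers":0.0},{"rx":0,"ry":0,"rz":0,"dx":0,"dy":0,"dz":0,"fingers":0.0}], squeeze=80)

```text
time_s: 15.15
position: [0.5005, -0.2474, 0.0623]
tool_rot: [[-0.973, -0.232, 0.001], [-0.232, 0.973, -0.001], [-0.001, -0.001, -1.0]]
ft_force: [-0.7, 1.5, 6.0]
grip_width: 0.0222
gripper_force: 78.3
```

```bash
python3 - <<'E'
from g import *
P={n:env.get_image(n) for n in("wrist","scene","side")}
o=env.observe();print(o["position"],np.array(o["tool_rot"]),o["grip_width"],o["ft_force"])
find({k:P[k] for k in("wrist",)},(.5,-.247),[(.0765,.028)])
E
```

```text
[ 0.5005 -0.2474  0.0623] [[-0.9727 -0.2322  0.0012]
 [-0.2322  0.9727 -0.0007]
 [-0.001  -0.001  -1.    ]] 0.02196991975064537 [-1.847   1.3509  6.2768]
wrist 0.5 -0.248
all 0.5 -0.248
```

Call:
arm_command(deltas=[{"rx":0,"ry":0,"rz":0,"dx":0,"dy":0,"dz":-0.01,"fingers":0.0},{"rx":0,"ry":0,"rz":0,"dx":0,"dy":0,"dz":-0.02,"fingers":0.0},{"rx":0,"ry":0,"rz":0,"dx":0,"dy":0,"dz":-0.025,"fingers":0.0},{"rx":0,"ry":0,"rz":0,"dx":0,"dy":0,"dz":-0.025,"fingers":0.0},{"rx":0,"ry":0,"rz":0,"dx":0,"dy":0,"dz":-0.02,"fingers":0.0},{"rx":0,"ry":0,"rz":0,"dx":0,"dy":0,"dz":-0.01,"fingers":0.0},{"rx":0,"ry":0,"rz":0,"dx":0,"dy":0,"dz":-0.01,"fingers":0.0},{"rx":0,"ry":0,"rz":0,"dx":0,"dy":0,"dz":0,"fingers":0.0}])

```text
time_s: 16.1
position: [0.5004, -0.2475, 0.182]
tool_rot: [[-0.973, -0.232, 0.001], [-0.232, 0.973, -0.001], [-0.001, -0.001, -1.0]]
ft_force: [0.4, -0.5, -4.6]
grip_width: 0.022
gripper_force: 78.6
```

Call:
arm_command(deltas=[{"rx":0,"ry":0,"rz":0,"dx":-0.007,"dy":0.0133,"dz":0,"fingers":0.0},{"rx":0,"ry":0,"rz":0,"dx":-0.014,"dy":0.03,"dz":0,"fingers":0.0},{"rx":0,"ry":0,"rz":0,"dx":-0.015,"dy":0.03,"dz":0,"fingers":0.0},{"rx":0,"ry":0,"rz":0,"dx":-0.015,"dy":0.03,"dz":0,"fingers":0.0},{"rx":0,"ry":0,"rz":0,"dx":-0.015,"dy":0.03,"dz":0,"fingers":0.0},{"rx":0,"ry":0,"rz":0,"dx":-0.013,"dy":0.03,"dz":0,"fingers":0.0},{"rx":0,"ry":0,"rz":0,"dx":-0.008,"dy":0.02,"dz":0,"fingers":0.0},{"rx":0,"ry":0,"rz":0,"dx":0,"dy":0,"dz":0,"fingers":0.0},{"rx":0,"ry":0,"rz":0,"dx":0,"dy":0,"dz":0,"fingers":0.0},{"rx":0,"ry":0,"rz":0,"dx":0,"dy":0,"dz":0,"fingers":0.0}])

```text
time_s: 17.1
position: [0.542, -0.0492, 0.1808]
tool_rot: [[-0.973, -0.232, -0.001], [-0.232, 0.973, 0.0], [0.001, 0.0, -1.0]]
ft_force: [0.4, -0.2, -4.9]
grip_width: 0.022
gripper_force: 78.7
```

```bash
python3 - <<'E'
from g import *
P={n:env.get_image(n) for n in("wrist","scene","side")}
o=env.observe();p=o["position"];print(p,np.array(o["tool_rot"]),o["grip_width"],o["ft_force"])
z=p[2]-.0543
find(P,(.542,-.049),[(.0765,z+.020)])
out=[]
for n in("scene","side"):
    q=P[n];c=proj(q,(.542,-.049,.12)).astype(int);x,y=c[0]-50,c[1]-70
    out.append(cv2.resize(q["color"][y:y+140,x:x+100],None,fx=4,fy=4))
cv2.imwrite("pics/l7.png",np.hstack(out))
E
```

```text
[ 0.5421 -0.0495  0.1811] [[-0.973  -0.231  -0.0003]
 [-0.231   0.973   0.    ]
 [ 0.0003  0.0001 -1.    ]] 0.021522015949749312 [-0.4275 -0.4345 -2.5975]
wrist 0.541 -0.04899999999999999
scene 0.54 -0.04999999999999999
side 0.545 -0.045999999999999985
all 0.541 -0.04899999999999999
```

View pics/l7.png

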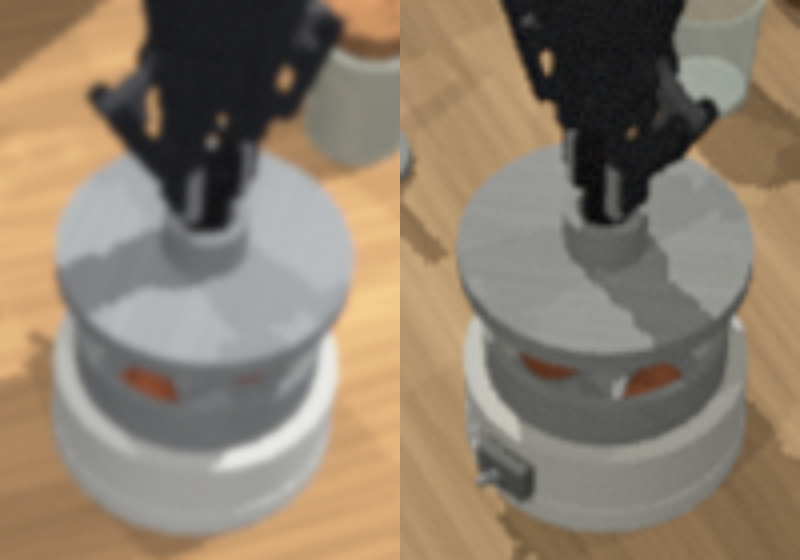

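The crops show both lids level in the gripper, hovering concentric over the cooker with the plug just above the cup; per-view comparison says about 1 mm short in x. I'll correct this and lower.

Call:
arm_command(deltas=[{"rx":0,"ry":0,"rz":0,"dx":-0.001,"dy":0,"dz":0.015,"fingers":0.0},{"rx":0,"ry":0,"rz":0,"dx":0,"dy":0,"dz":0.015,"fingers":0.0},{"rx":0,"ry":0,"rz":0,"dx":0,"dy":0,"dz":0.004,"fingers":0.0},{"rx":0,"ry":0,"rz":0,"dx":0,"dy":0,"dz":0.003,"fingers":0.0},{"rx":0,"ry":0,"rz":0,"dx":0,"dy":0,"dz":0,"fingers":0.0},{"rx":0,"ry":0,"rz":0,"dx":0,"dy":0,"dz":0,"fingers":0.0}])

```text
time_s: 17.85
position: [0.5435, -0.0488, 0.1449]
tool_rot: [[-0.973, -0.232, 0.001], [-0.232, 0.973, -0.0], [-0.001, -0.001, -1.0]]
ft_force: [0.0, -0.5, -3.2]
grip_width: 0.0219
gripper_force: 78.8
```

Call:
arm_command(deltas=[{"rx":0,"ry":0,"rz":0,"dx":0,"dy":0,"dz":0.003,"fingers":0.0},{"rx":0,"ry":0,"rz":0,"dx":0,"dy":0,"dz":0.002,"fingers":0.0},{"rx":0,"ry":0,"rz":0,"dx":0,"dy":0,"dz":0,"fingers":0.0},{"rx":0,"ry":0,"rz":0,"dx":0,"dy":0,"dz":0,"fingers":0.0}])

```text
time_s: 18.25
position: [0.5433, -0.0486, 0.1393]
tool_rot: [[-0.973, -0.232, 0.0], [-0.232, 0.973, -0.0], [0.0, -0.0, -1.0]]
ft_force: [-0.7, -0.4, -3.3]
grip_width: 0.0219
gripper_force: 78.8
```

In the mouth without contact (lid at about 85 mm). I'll continue.

Call:
arm_command(deltas=[{"rx":0,"ry":0,"rz":0,"dx":0,"dy":0,"dz":0.002,"fingers":0.0},{"rx":0,"ry":0,"rz":0,"dx":0,"dy":0,"dz":0.002,"fingers":0.0},{"rx":0,"ry":0,"rz":0,"dx":0,"dy":0,"dz":0.001,"fingers":0.0},{"rx":0,"ry":0,"rz":0,"dx":0,"dy":0,"dz":0,"fingers":0.0},{"rx":0,"ry":0,"rz":0,"dx":0,"dy":0,"dz":0,"fingers":0.0}])

```text
time_s: 18.75
position: [0.5432, -0.0486, 0.1343]
tool_rot: [[-0.973, -0.232, 0.0], [-0.232, 0.973, -0.0], [-0.0, -0.0, -1.0]]
ft_force: [-0.6, 0.2, -2.9]
grip_width: 0.0218
gripper_force: 79.0
```

Call:
arm_command(deltas=[{"rx":0,"ry":0,"rz":0,"dx":0,"dy":0,"dz":0.001,"fingers":0.0},{"rx":0,"ry":0,"rz":0,"dx":0,"dy":0,"dz":0.001,"fingers":0.0},{"rx":0,"ry":0,"rz":0,"dx":0,"dy":0,"dz":0,"fingers":0.0},{"rx":0,"ry":0,"rz":0,"dx":0,"dy":0,"dz":0,"fingers":0.0}])

```text
time_s: 19.15
position: [0.5433, -0.0486, 0.1343]
tool_rot: [[-0.973, -0.232, 0.002], [-0.232, 0.973, -0.001], [-0.002, -0.001, -1.0]]
ft_force: [-6.2, 1.5, 14.1]
grip_width: 0.0222
gripper_force: 80.8
```

Home: 14 N upward at z 0.1343, exactly as expected. I'll release the post.

Call:
arm_command(deltas=[{"rx":0,"ry":0,"rz":0,"dx":0,"dy":0,"dz":-0.001,"fingers":0.022},{"rx":0,"ry":0,"rz":0,"dx":0,"dy":0,"dz":0,"fingers":0.027},{"rx":0,"ry":0,"rz":0,"dx":0,"dy":0,"dz":0,"fingers":0.04},{"rx":0,"ry":0,"rz":0,"dx":0,"dy":0,"dz":0,"fingers":0.06},{"rx":0,"ry":0,"rz":0,"dx":0,"dy":0,"dz":0,"fingers":0.075},{"rx":0,"ry":0,"rz":0,"dx":0,"dy":0,"dz":0,"fingers":0.075},{"rx":0,"ry":0,"rz":0,"dx":0,"dy":0,"dz":0,"fingers":0.075}])

```text
time_s: 19.85
position: [0.5433, -0.0486, 0.1333]
tool_rot: [[-0.973, -0.232, -0.0], [-0.232, 0.973, -0.0], [0.0, -0.0, -1.0]]
ft_force: [0.2, 0.3, 0.4]
grip_width: 0.075
gripper_force: 0.0
```

```bash
python3 - <<'E'
from g import *
P={n:env.get_image(n) for n in("wrist","scene","side")}
o=env.observe();p=o["position"];print(o["time_s"],p,o["grip_width"],o["ft_force"])
print("skirt");find(P,(.542,-.049),[(.0765,.100)])
print("body");find({k:P[k] for k in("scene","side")},(.542,-.049),[(.078,.06)])
E
```

```text
20.0 [ 0.5432 -0.0486  0.1333] 0.0752110881276931 [0.2106 0.4547 0.5419]
skirt
wrist 0.543 -0.04899999999999999
scene 0.541 -0.04999999999999999
side 0.544 -0.044999999999999984
all 0.543 -0.04899999999999999
body
scene 0.532 -0.03999999999999998
side 0.554 -0.03699999999999998
all 0.554 -0.03699999999999998
```

Skirt is where expected (body fit is unreliable, occluded by the lid). Descend to the collar and close gently.

Call:
arm_command(deltas=[{"rx":0,"ry":0,"rz":0,"dx":0,"dy":0,"dz":0.012,"fingers":0.07},{"rx":0,"ry":0,"rz":0,"dx":0,"dy":0,"dz":0.01,"fingers":0.07},{"rx":0,"ry":0,"rz":0,"dx":0,"dy":0,"dz":0.006,"fingers":0.07},{"rx":0,"ry":0,"rz":0,"dx":0,"dy":0,"dz":0.002,"fingers":0.06},{"rx":0,"ry":0,"rz":0,"dx":0,"dy":0,"dz":0,"fingers":0.05},{"rx":0,"ry":0,"rz":0,"dx":0,"dy":0,"dz":0,"fingers":0.047},{"rx":0,"ry":0,"rz":0,"dx":0,"dy":0,"dz":0,"fingers":0.0},{"rx":0,"ry":0,"rz":0,"dx":0,"dy":0,"dz":0,"fingers":0.0},{"rx":0,"ry":0,"rz":0,"dx":0,"dy":0,"dz":0,"fingers":0.0}], squeeze=60)

```text
time_s: 20.9
position: [0.5435, -0.0486, 0.1041]
tool_rot: [[-0.973, -0.232, 0.001], [-0.232, 0.973, -0.0], [-0.001, -0.001, -1.0]]
ft_force: [-1.1, 0.9, 5.7]
grip_width: 0.0431
gripper_force: 61.5
```

Call:
arm_command(deltas=[{"rx":0,"ry":0,"rz":0,"dx":0,"dy":0,"dz":-0.003,"fingers":0.0},{"rx":0,"ry":0,"rz":0,"dx":0,"dy":0,"dz":-0.005,"fingers":0.0},{"rx":0,"ry":0,"rz":0,"dx":0,"dy":0,"dz":-0.006,"fingers":0.0},{"rx":0,"ry":0,"rz":0,"dx":0,"dy":0,"dz":-0.006,"fingers":0.0},{"rx":0,"ry":0,"rz":0,"dx":0,"dy":0,"dz":0,"fingers":0.0},{"rx":0,"ry":0,"rz":0,"dx":0,"dy":0,"dz":0,"fingers":0.0}])

```text
time_s: 21.5
position: [0.5432, -0.0486, 0.1234]
tool_rot: [[-0.973, -0.232, 0.0], [-0.232, 0.973, -0.0], [-0.0, -0.0, -1.0]]
ft_force: [-0.2, -0.1, -2.2]
grip_width: 0.0434
gripper_force: 61.3
```

Only about 2 N hangs, which is the outer lid's weight alone. I'll continue straight up.

Call:
arm_command(deltas=[{"rx":0,"ry":0,"rz":0,"dx":0,"dy":0,"dz":-0.007,"fingers":0.0},{"rx":0,"ry":0,"rz":0,"dx":0,"dy":0,"dz":-0.01,"fingers":0.0},{"rx":0,"ry":0,"rz":0,"dx":0,"dy":0,"dz":-0.012,"fingers":0.0},{"rx":0,"ry":0,"rz":0,"dx":0,"dy":0,"dz":-0.014,"fingers":0.0},{"rx":0,"ry":0,"rz":0,"dx":0,"dy":0,"dz":-0.014,"fingers":0.0},{"rx":0,"ry":0,"rz":0,"dx":0,"dy":0,"dz":-0.014,"fingers":0.0},{"rx":0,"ry":0,"rz":0,"dx":0,"dy":0,"dz":-0.012,"fingers":0.0},{"rx":0,"ry":0,"rz":0,"dx":0,"dy":0,"dz":-0.008,"fingers":0.0},{"rx":0,"ry":0,"rz":0,"dx":0,"dy":0,"dz":-0.004,"fingers":0.0},{"rx":0,"ry":0,"rz":0,"dx":0,"dy":0,"dz":0,"fingers":0.0},{"rx":0,"ry":0,"rz":0,"dx":0,"dy":0,"dz":0,"fingers":0.0},{"rx":0,"ry":0,"rz":0,"dx":0,"dy":0,"dz":0,"fingers":0.0}])

```text
time_s: 22.7
position: [0.543, -0.0486, 0.2178]
tool_rot: [[-0.973, -0.232, -0.001], [-0.232, 0.973, 0.0], [0.001, 0.001, -1.0]]
ft_force: [-0.1, -0.6, -3.0]
grip_width: 0.0429
gripper_force: 61.3
```

```bash
python3 - <<'E'
from g import *
P={n:env.get_image(n) for n in("wrist","scene","side")}
o=env.observe();p=o["position"];print(o["time_s"],p,o["grip_width"],o["gripper_force"],o["ft_force"],np.abs(o["qvel"]).max())
z=p[2]-.1041+.086
print("outer");find(P,(.543,-.049),[(.0765,z+.014)])
print("flange");find({k:P[k] for k in("scene","side")},(.543,-.049),[(.0645,.096)])
for q in("lifter_tab","post_grip","inner_lid","outer_lid"):
    r=[env.tip_of(q,P[n]) for n in("scene","side")]
    if all(r): print(q,tri([P["scene"],P["side"]],[r[0][0]["location"],r[1][0]["location"]]),r[0][0]["p"],r[1][0]["p"])
E
```

```text
22.85 [ 0.5431 -0.0486  0.218 ] 0.04293813057669899 61.29224605858326 [ 0.4944 -0.2187 -2.3733] 0.1528422521894473
outer
wrist 0.542 -0.04899999999999999
scene 0.552 -0.05299999999999999
side 0.54 -0.056999999999999995
all 0.542 -0.04899999999999999
flange
scene 0.544 -0.04999999999999999
side 0.545 -0.04799999999999999
all 0.545 -0.04799999999999999
lifter_tab [0.4901 0.2751 0.1687] 0.87 0.56
post_grip [ 0.5459 -0.0543  0.1548] 0.84 0.57
inner_lid [ 0.5483 -0.0445  0.0807] 0.74 0.93
outer_lid [ 0.7259 -0.3948  0.0085] 0.98 0.97
```

Inner lid measures at z 0.081 on the axis, the lifter is still on the rail, and the outer lid is about 120 mm above the inner lid's origin, so it is clear of the post. I'm handing in.

```bash
python3 -c "
from rig import env
print(env.close_job())"
```

```text
the job is handed in; nothing more can be done
None
```

I handed the job in at about 23 s of the 61 s allowed, and no verdict came back: by my last measurements the lifter hangs on the rail, the inner lid is seated in the cooker, and the outer lid is held level above the post.

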